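Tip-test a sealed bottle and hold it over the light panel

TASK

Check the tall square bottle in the rack for a leaking cap: lift it upright out of the rack, tip it in the air to 45 degrees towards any side, keep it there for a second, and bring it upright again, clear of everything else all the while. Then hold it upright and still about a hand's width (90 mm) above the middle of the light panel, and finish there while still holding it; nothing is put down or let go. Leave the other bottles and everything else where they stand.

Things in the scene. Friction and masses are not known exactly. Their poses are not given: they have to be found in the camera images.
- tall_square_bottle: The bottle to check, loose, 90-185 g, white rigid plastic: square body 44 x 44 mm (flat sides face its x and y), 90 mm high, 8 mm shoulder, round grey screw cap 30 mm wide, 20 mm high (top at 118 mm). Stands in one of the rack's pockets, 8 mm above the bench, sides parallel to the rack's; grip it by the body above the rack or by the cap. Origin: centre of its underside; z: up through the cap.
- rack: Black bottle rack fixed to the bench, 75 mm (its x) x 245 mm (its y) x 30 mm high, with a row of three square pockets (48 mm wide, 22 mm deep) at -85, 0 and +85 mm along its y; each holds one bottle, in any order. It is to the left or right, turned up to 15 degrees. Origin: centre of its underside.
- light_panel: Flat inspection light panel fixed to the bench on the other side: square grey case 170 x 170 mm with a white 140 x 140 mm window on top, 25 mm high. Origin: centre of its underside; z up.
- tall_round_bottle: The decoy: round bottle, 44 mm diameter, same height (118 mm) and white plastic and cap as the tall square one; stands in another pocket. Not to be moved. Origin: centre of its underside, z up.
- short_square_bottle: The other decoy: 44 mm square bottle, only 83 mm tall to the cap's top; stands in the remaining pocket. Not to be moved. Origin: centre of its underside, z up.
- vial: Bystander, loose: small brown glass vial, 26 mm diameter, 55 mm tall, on the bench near the robot's middle. Origin: centre of its underside.
- marker: Bystander, loose: white marker pen with black cap, 140 mm long along its x, 14 mm thick, lying on the bench between rack and light panel. Origin: near the middle of its length, on its underside.
- tip_box: Bystander, loose: clear pipette-tip box with yellow lid, 88 x 123 x 63 mm, far side of the bench. Origin: centre of its underside.
- jar_a: Bystander, loose: round white bottle, 60 mm diameter, 98 mm tall, far side of the bench. Origin: centre of its underside.
- jar_b: Bystander, loose: round white bottle, 60 mm diameter, 133 mm tall, far side of the bench. Origin: centre of its underside.

How it is judged:
By the outcome, as a careful person would: the job done as asked, in the order asked, and still so for the second after the job is handed in, while the arm keeps its last pose, push and grip.
It also fails if it takes over 48 s, if anything falls off the work surface, if the arm or the gripper's body presses on something with over 40 N, if the wrist force passes 120 N, or if a joint passes its speed limit or range.

ROBOT

A 6-joint arm with a two-finger parallel gripper is mounted at the origin on the work surface. World frame = base frame: x ahead of the robot, y to its left, z up, the work surface at z = 0. Lengths are in mm, angles in rad, forces in N, time in s.
With the tool pointing down it reaches from about 350 to 725 mm from the base axis. Payload 6 kg.
Tool frame: the origin (TCP) lies at the very end of the fingers, on their centre line; the grasp point (between the pads) lies 19 mm behind it; z points along the fingers, y is the line along which they close (so a half turn about z gives the same grasp; the last joint's range is limited). The gripper opens to 85 mm and grips with 20 to 120 N. Pads are 22 mm wide; open, the fingers measure 114 mm over their backs; the gripper's body (76 mm by 85 mm) begins 54 mm behind the grasp point. The pads swing forward as they close: fully open they stand 13 mm farther back than shut.
Start: joints at [1.525, 0.04, 0.085, 0, -1.615, -0.334], TCP at [222.413, 557.23, 231.261] pointing down, gripper open.
Joint ranges: [-2.56, 2.56], [-1.29, 2.01], [-1.08, 1.49], [-3.29, 1.98], [-2.81, -0.18], [-2.99, 2.99]. Speed limits (rad/s): [2.57, 2.57, 3.01, 3.14, 3.14, 3.14].

INTERFACE

Orientations are given as a unit quaternion [w, x, y, z].
In Python, from workcell import sensors, imaging, workorder gives the robot as it stands. The module is installed in compiled form; this text tells all that it offers.
- The arm moves only by the tool send_rows, never from a script. Its argument "targets" is a list of rows, each a list of 2 entries, a list of its own where there are three numbers: the shift along the tool's x, y, z each as a share of 200 mm, from -1 to 1, then the turn, a rotation vector about the tool's x, y, z each as a share of pi/2 rad, from -1 to 1. A call has exactly 10 rows; each row is the pose to reach, as a shift and turn from the pose commanded when the call began, along the tool's axes at that moment; what a row does not reach only later rows make up. A row lasts 1/10 s, in which the tool goes at most 50 mm and 8.59 degrees, less where a joint would pass 70% of its speed; a pose out of reach is approached as far as the arm can. A call with a number of a shift or a turn outside -1 to 1 is refused whole. A call with a gripper value outside its range is refused whole. "grip" is the opening, from 0 (shut) to 1 (fully open), set as the call begins (left out, the last holds). The fingers move at their own pace and stop on an object; "squeeze" is the grip in N (left out, the last holds). Time passes only in rows, so rows that repeat a pose let the fingers close, or fill a call up. It gives the time, the measured TCP pose, the force, the opening and the grip force at its end, in the units of the state.
- sensors.sense(): the state, without advancing time (a new reading comes with each control period).
- imaging.get_image(name): name is "side" or "top" or "wrist"; returns the picture (400x640x3 uint8, blue, green, red); there is no depth.
- imaging.camera_info(name): a dict with "fx", "fy", "cx", "cy" (pixels), "position" and "attitude" of the camera in the world. Camera axes: x right, y down, z forward; pixel columns grow to the right and rows downward; lengths in mm; the calibration is good to about 2 mm. A picture is of the moment at which its call begins: read the wrist's pose just before it. camera_info takes no time and is no camera call; for the wrist camera it gives the pose at the moment of the call.
- workorder.job_done(): hands the job in; it is judged then, once.
The state is a dict: "time_s": time; "qpos": joint angles; "joint_vel": joint speeds; "tau": joint torques, N m; "tool_pos": TCP position; "eef_rot": TCP orientation; "contact_force": force on the tool from outside, world axes, zero at the start; "wrist_torque": the same for the moment, N m; "grip_width": finger opening in mm; "grip_force": force on a finger pad.
Only numpy, scipy, OpenCV 4.12 (cv2) and the standard library are available. Lean on these libraries where they do the work, as an engineer would, in place of code of your own. Each camera call takes 0.05 s, during which the arm holds its last target. There are 200 camera calls.

## Working session

There is one attempt and no reset: what is moved stays moved. The work goes in short steps, Python scripts to look and compute and a tool call to move; the robot and the scene stay as the last step left them, time stands still between calls to the robot, and variables do not carry over. Pictures are saved under pics/ and viewed, at most 10 in all, crops included, and the job is handed in when it is done.

Besides the shell and the picture viewer there is one more tool, called after "Call:" as name(argument=value, ...) on one line, values as JSON. send_rows: Moves the arm, as the interface text tells. Its arguments: {"type":"object","properties":{"targets":{"type":"array"},"grip":{"type":"number"},"squeeze":{"type":"number"}},"required":["targets"]}

```bash
mkdir -p pics
python3 - <<'E'
from workcell import sensors, imaging
import cv2
s=sensors.sense(); print({k:s[k] for k in ('time_s','tool_pos','eef_rot','grip_width')})
for n in('top','side'):
    cv2.imwrite(f'pics/{n}0.png',imaging.get_image(n)); print(n,imaging.camera_info(n))
E
```

```text
{'time_s': 0.0, 'tool_pos': array([222.2619657 , 556.96505144, 230.26260547]), 'eef_rot': array([ 8.64199741e-04,  9.82023235e-01, -1.88758064e-01, -1.09166219e-04]), 'grip_width': 85.32760493505143}
top {'fx': 512.3477094355007, 'fy': 512.3477094355007, 'cx': 313.33310206858494, 'cy': 195.08283968126173, 'position': array([ 384.44095577,  -16.97845726, 1280.01118156]), 'attitude': array([ 0.0446755 , -0.69650375,  0.71412238, -0.05399867])}
side {'fx': 375.1453119847272, 'fy': 375.1453119847272, 'cx': 316.87256374414335, 'cy': 199.2928346545509, 'position': array([ 537.01921251, -481.81588276,  586.55801395]), 'attitude': array([-0.34703469,  0.93659089, -0.04226021,  0.02405205])}
```

View pics/top0.png

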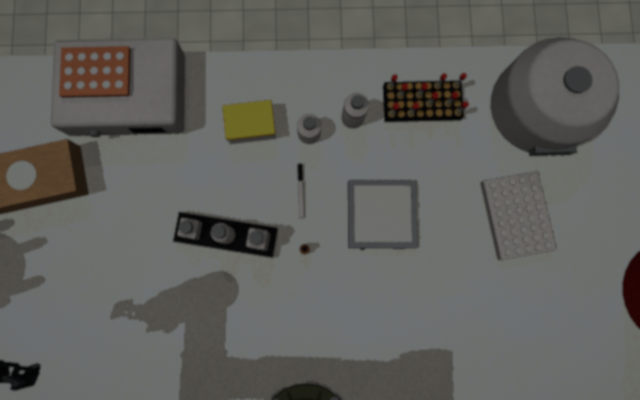

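View pics/side0.png

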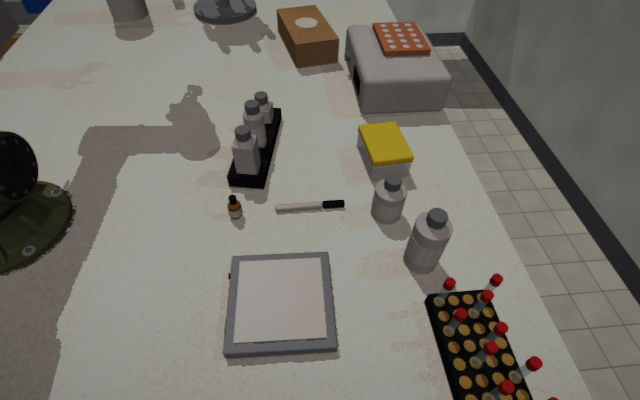

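The top view shows the rack on the left (bottles at 188,228; 222,233; 258,238), the panel at (383,214), and the vial at (305,248). In the side view the nearest bottle (245,150) looks square and tall, the middle one (254,125) round, the far one (262,105) short. Next I'll measure these.

```bash
cat > h.py <<'E'
import numpy as np, cv2
from scipy.spatial.transform import Rotation as R
from workcell import sensors, imaging
def rot(q): return R.from_quat(np.r_[q[1:],q[0]])
def ray(n,u,v,info=None):
    c=info or imaging.camera_info(n)
    return np.array(c['position']),rot(c['attitude']).apply([(u-c['cx'])/c['fx'],(v-c['cy'])/c['fy'],1])
def onz(n,u,v,z,info=None):
    p,d=ray(n,u,v,info); return p+d*(z-p[2])/d[2]
def proj(n,P,info=None):
    c=info or imaging.camera_info(n)
    q=rot(c['attitude']).inv().apply(np.array(P)-c['position']); return np.array([c['fx']*q[0]/q[2]+c['cx'],c['fy']*q[1]/q[2]+c['cy']])
E
python3 - <<'E'
from h import *
t=cv2.imread('pics/top0.png'); s=cv2.imread('pics/side0.png')
m=np.zeros(t.shape[:2],np.uint8); m[200:265,165:285]=(t.max(2)<45)[200:265,165:285]*255
m=cv2.morphologyEx(m,cv2.MORPH_CLOSE,np.ones((3,3)))
pts=cv2.findNonZero(m); P=np.array([onz('top',u,v,30)[:2] for u,v in pts[:,0]],np.float32)
r=cv2.minAreaRect(P); print('rack',r); 
b=cv2.boxPoints(r)
e=[b[1]-b[0],b[2]-b[1]]; e=max(e,key=np.linalg.norm); e=e/np.linalg.norm(e); e*=np.sign(e[1])
print('ydir',e,np.degrees(np.arctan2(-e[0],e[1])))
for k in(-85,0,85):
    c=np.r_[np.array(r[0])+k*e,0]; print(k,c,[proj(n,c+[0,0,z]).round(1) for n in('top','side') for z in(91,126)])
# panel: grey case
g=cv2.cvtColor(t,cv2.COLOR_BGR2GRAY); print(g[214,335:430:3])
pm=np.zeros_like(g); pm[170:258,338:428]=((g<130)*255)[170:258,338:428]
pm=cv2.morphologyEx(pm,cv2.MORPH_OPEN,np.ones((3,3)))
pr=cv2.minAreaRect(np.array([onz('top',u,v,25)[:2] for u,v in cv2.findNonZero(pm)[:,0]],np.float32)); print('panel',pr)
for uv,z in(((305,246),55),): print('vial',onz('top',*uv,z))
big=np.hstack([cv2.resize(t[195:270,165:325],None,fx=2.5,fy=4),cv2.resize(s[75:195,215:295],None,fx=2.5,fy=2.5)]) if 0 else None
A=cv2.resize(t[195:270,165:325],None,fx=3,fy=3,interpolation=2); B=cv2.resize(s[80:195,220:290],None,fx=4,fy=4,interpolation=2)
C=np.zeros((460,770,3),np.uint8); C[:A.shape[0],:480]=A; C[:460,485:765]=B; cv2.imwrite('pics/crop.png',cv2.convertScaleAbs(C,alpha=1.4))
E
```

```text
rack ((469.4943542480469, 180.08970642089844), (244.3707733154297, 71.83094024658203), 79.42927551269531)
ydir [0.18344907 0.98302925] -10.570723
-85 [453.90118313  96.53221893   0.        ] [array([257.6, 238.2]), array([256.1, 237.3]), array([243.3, 144.5]), array([240.9, 130.6])]
0 [469.49435425 180.08970642   0.        ] [array([221.4, 232.3]), array([218.9, 231.3]), array([251.9, 118.2]), array([250. , 104.4])]
85 [485.08752537 263.64719391   0.        ] [array([185.3, 226.5]), array([181.6, 225.3]), array([259.4,  95.4]), array([257.8,  81.7])]
[112 113 113 112  95  67  73 109 110 110 110 110 109 109 109 109 109 110
 110 110 110 110 109 109 110  99  70  73 105 112 111 113]Traceback (most recent call last):
  File "<stdin>", line 16, in <module>
  File "h.py", line 9, in onz
    p,d=ray(n,u,v,info); return p+d*(z-p[2])/d[2]
        ~~~^^^^^^^^^^^^
  File "h.py", line 6, in ray
    c=info or imaging.camera_info(n)
              ~~~~~~~~~~~~~~~~~~~^^^
ValueError: time passes only in moves, steps and waits
```

```bash
sed -i 's/^def rot/import functools\n_ci=functools.lru_cache(None)(imaging.camera_info)\ndef rot/; s/info or imaging.camera_info(n)/info or _ci(n)/' h.py
python3 - <<'E'
from h import *
t=cv2.imread('pics/top0.png'); s=cv2.imread('pics/side0.png')
g=cv2.cvtColor(t,cv2.COLOR_BGR2GRAY)
pm=np.zeros_like(g); pm[170:258,338:428]=((g<88)*255)[170:258,338:428]
pm=cv2.morphologyEx(pm,cv2.MORPH_OPEN,np.ones((3,3)))
pr=cv2.minAreaRect(np.array([onz('top',u,v,25)[:2] for u,v in cv2.findNonZero(pm)[:,0]],np.float32)); print('panel',pr)
print('vial',onz('top',305,246,55))
A=cv2.resize(t[195:270,165:325],None,fx=3,fy=3,interpolation=2); B=cv2.resize(s[80:195,220:290],None,fx=4,fy=4,interpolation=2)
C=np.zeros((460,770,3),np.uint8); C[:A.shape[0],:480]=A; C[:460,485:765]=B; cv2.imwrite('pics/crop.png',cv2.convertScaleAbs(C,alpha=1.4))
E
```

```text
panel ((508.97613525390625, -205.76785278320312), (175.70733642578125, 170.9031524658203), 88.63478088378906)
vial [434.53588924 -12.40810911  55.        ]
```

View pics/crop.png

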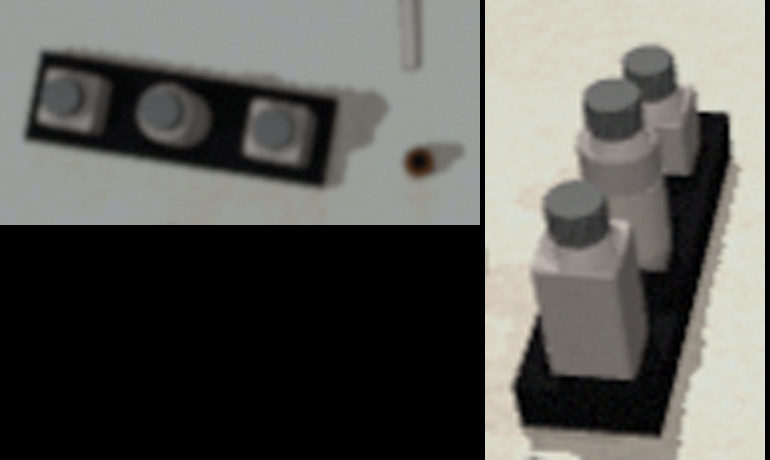

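The crop shows a square bottle with a high cap nearest the side camera (cap at side 243,130 and top 257,237). That matches z=126 in the -85 pocket. The middle bottle is round and the far one is short, so the target is the -85 pocket. Next I'll work out the approach.

```bash
cat >> h.py <<'E'
def down(yaw_y):  # tool z down, tool y along yaw_y (deg)
    a=np.radians(yaw_y); y=np.array([np.cos(a),np.sin(a),0]); z=np.array([0,0,-1.]); return R.from_matrix(np.c_[np.cross(y,z),y,z])
def plan(p,Rt,p0=None,R0=None):
    s=sensors.sense(); p0=s['tool_pos'] if p0 is None else np.array(p0); R0=R0 or rot(s['eef_rot'])
    print('shift',(R0.inv().apply(np.array(p)-p0)/200).round(3),'turn',((R0.inv()*Rt).as_rotvec()/(np.pi/2)).round(3))
def st():
    s=sensors.sense(); print(s['time_s'],s['tool_pos'].round(1),rot(s['eef_rot']).as_matrix().round(3).tolist(),s['qpos'].round(2),s['contact_force'].round(1),s['grip_width'],s['grip_force'])
E
python3 - <<'E'
from h import *
print(onz('top',256.7,237.3,126))
s=sensors.sense()
R1=down(-10.57-180)
plan([455,97,230],R1)
plan([340,325,235],R1)
plan([455,97,235],R1,[340,325,235],R1)
E
```

```text
[453.83139013  95.29580807 126.        ]
shift [1.933 1.705 0.005] turn [ 0.001 -0.001  0.876]
shift [ 0.977  0.859 -0.022] turn [ 0.001 -0.001  0.876]
shift [ 1.015 -0.774  0.   ] turn [0. 0. 0.]
```

Call:
send_rows(targets=[[[0.1, 0.09, 0], [0, 0, 0.088]], [[0.2, 0.17, 0], [0, 0, 0.175]], [[0.3, 0.26, 0], [0, 0, 0.263]], [[0.4, 0.34, 0], [0, 0, 0.35]], [[0.5, 0.43, 0], [0, 0, 0.438]], [[0.6, 0.52, -0.01], [0, 0, 0.526]], [[0.7, 0.6, -0.01], [0, 0, 0.613]], [[0.8, 0.7, -0.01], [0, 0, 0.7]], [[0.9, 0.78, -0.02], [0, 0, 0.79]], [[0.98, 0.86, -0.02], [0, 0, 0.876]]], grip=1)

```text
time_s: 1.1
tool_pos: [341.1, 323.7, 235.2]
eef_rot: [-0.0, -0.636, 0.771, -0.0]
contact_force: [0.8, 0.4, -0.2]
grip_width: 85.4
grip_force: 0.0
```

Call:
send_rows(targets=[[[0.12, -0.1, 0], [0, 0, 0]], [[0.24, -0.2, 0], [0, 0, 0]], [[0.36, -0.3, 0], [0, 0, 0]], [[0.48, -0.4, 0], [0, 0, 0]], [[0.6, -0.5, 0], [0, 0, 0]], [[0.7, -0.58, 0], [0, 0, 0]], [[0.8, -0.66, 0], [0, 0, 0]], [[0.9, -0.73, 0], [0, 0, 0]], [[1, -0.77, 0], [0, 0, 0]], [[1, -0.77, 0], [0, 0, 0]]])

```text
time_s: 2.1
tool_pos: [455.5, 98.1, 235.0]
eef_rot: [-0.0, -0.638, 0.77, -0.0]
contact_force: [-0.5, 0.4, -0.1]
grip_width: 85.5
grip_force: 0.0
```

Run:
```python
from h import *
st(); c=imaging.camera_info('wrist'); im=imaging.get_image('wrist'); cv2.imwrite('pics/w0.png',im); print(c)
np.save('w0.npy',c,allow_pickle=True)
plan([455,96.5,150],down(-10.57-180))
for z,xy in((126,(453.9,95.3)),(98,(454,96))): print(proj('wrist',[*xy,z],c))
```

```text
2.1 [455.5  98.1 235. ] [[-0.187, -0.982, -0.001], [-0.982, 0.187, -0.001], [0.001, 0.0, -1.0]] [ 0.65 -0.32 -0.23  0.   -1.66 -0.84] [-0.5  0.4 -0.1] 85.47586084211437 0.0
{'fx': 284.55411943895444, 'fy': 284.55411943895444, 'cx': 322.2717931064484, 'cy': 198.1682872905946, 'position': array([442.64839943,  32.34222877, 377.75365719]), 'attitude': array([0.01225254, 0.09318352, 0.98688209, 0.13126479])}
shift [ 0.013 -0.001  0.425] turn [ 0.    -0.    -0.002]
[322.99335826 193.70624518]
[322.9496505  187.54778809]
```

View pics/w0.png

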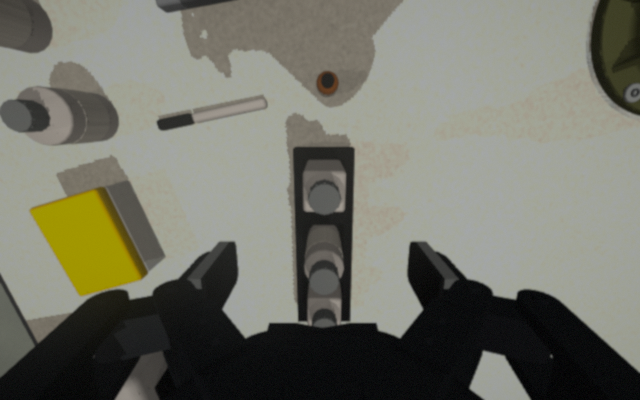

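The wrist view shows the cap at (324,196), within 2 mm of the prediction (323,194), and the fingers straddle across the rack. I'll descend and grip.

Call:
send_rows(targets=[[[0.01, 0, 0.08], [0, 0, 0]], [[0.01, 0, 0.2], [0, 0, 0]], [[0.01, 0, 0.32], [0, 0, 0]], [[0.01, 0, 0.44], [0, 0, 0]], [[0.01, 0, 0.56], [0, 0, 0]], [[0.01, 0, 0.68], [0, 0, 0]], [[0.01, 0, 0.77], [0, 0, 0]], [[0.01, 0, 0.83], [0, 0, 0]], [[0.01, 0, 0.87], [0, 0, 0]], [[0.01, 0, 0.88], [0, 0, 0]]])

```text
time_s: 3.15
tool_pos: [454.6, 98.2, 58.8]
eef_rot: [-0.0, -0.639, 0.769, 0.0]
contact_force: [-1.0, 0.2, 1.0]
grip_width: 85.7
grip_force: 0.0
```

Call:
send_rows(targets=[[[0, 0, 0], [0, 0, 0]], [[0, 0, 0], [0, 0, 0]], [[0, 0, 0], [0, 0, 0]], [[0, 0, 0], [0, 0, 0]], [[0, 0, 0], [0, 0, 0]], [[0, 0, 0], [0, 0, 0]], [[0, 0, 0], [0, 0, 0]], [[0, 0, 0], [0, 0, 0]], [[0, 0, 0], [0, 0, 0]], [[0, 0, 0], [0, 0, 0]]], grip=0, squeeze=60)

```text
time_s: 4.15
tool_pos: [455.3, 98.1, 60.2]
eef_rot: [0.001, -0.639, 0.769, -0.0]
contact_force: [-1.5, 1.1, 6.0]
grip_width: 43.6
grip_force: 61.3
```

Call:
send_rows(targets=[[[0, 0, -0.03], [0, 0, 0]], [[0, 0, -0.08], [0, 0, 0]], [[0, 0, -0.14], [0, 0, 0]], [[0, 0, -0.22], [0, 0, 0]], [[0, 0, -0.34], [0, 0, 0]], [[0, 0, -0.46], [0, 0, 0]], [[0, 0, -0.58], [0, 0, 0]], [[0, 0, -0.7], [0, 0, 0]], [[0, 0, -0.82], [0, 0, 0]], [[0, 0, -0.9], [0, 0, 0]]])

```text
time_s: 5.15
tool_pos: [455.2, 97.8, 242.2]
eef_rot: [0.001, -0.639, 0.769, -0.0]
contact_force: [0.9, -0.4, -0.8]
grip_width: 43.6
grip_force: 60.9
```

Run:
```python
from h import *
st(); A=imaging.get_image('side');B=imaging.get_image('wrist')
C=np.zeros((580,640,3),np.uint8); C[:290]=A[:290]; C[290:]=B[110:]
cv2.imwrite('pics/lift.png',C)
```

```text
5.15 [455.2  97.8 242.2] [[-0.184, -0.983, 0.003], [-0.983, 0.184, 0.001], [-0.001, -0.002, -1.0]] [ 0.65 -0.32 -0.22  0.   -1.67 -0.83] [ 0.9 -0.4 -0.8] 43.646716469687554 60.94276428222656
```

View pics/lift.png

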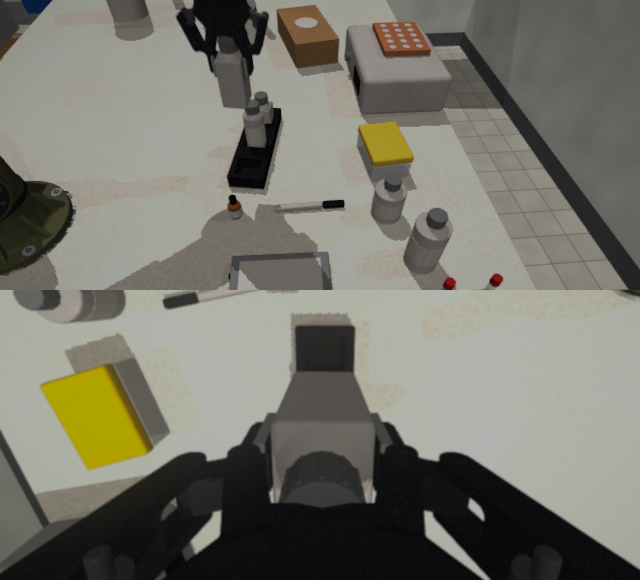

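The side view shows the bottle upright in the gripper, out of the rack (rack now at 255,150), with the two decoys still in place. Next I'll move to free air between rack and panel.

Run:
```python
from h import *
R1=down(-10.57-180); p=[480,-50,340]
plan(p,R1)
a=np.radians(19); ax=np.array([np.sin(a),-np.cos(a),0])
Rt=R.from_rotvec(ax*np.pi/4)*R1; print(Rt.as_matrix()[:,2])
plan(p,Rt,p,R1)
plan([510,-206,25+90+52],down(-10.57-180),p,R1)
```

```text
shift [ 0.704 -0.257 -0.488] turn [-0.003  0.002 -0.   ]
[ 0.6685826   0.23021145 -0.70710678]
shift [0. 0. 0.] turn [ 0.435 -0.247  0.   ]
shift [ 0.739 -0.291  0.865] turn [0. 0. 0.]
```

Call:
send_rows(targets=[[[0, 0, -0.08], [0, 0, 0]], [[0.04, -0.01, -0.18], [0, 0, 0]], [[0.12, -0.04, -0.28], [0, 0, 0]], [[0.22, -0.08, -0.38], [0, 0, 0]], [[0.33, -0.12, -0.45], [0, 0, 0]], [[0.44, -0.16, -0.49], [0, 0, 0]], [[0.55, -0.2, -0.49], [0, 0, 0]], [[0.64, -0.23, -0.49], [0, 0, 0]], [[0.69, -0.25, -0.49], [0, 0, 0]], [[0.7, -0.26, -0.49], [0, 0, 0]]])

```text
time_s: 6.25
tool_pos: [480.2, -50.0, 336.7]
eef_rot: [-0.0, -0.638, 0.77, 0.0]
contact_force: [1.2, -0.3, -0.9]
grip_width: 43.5
grip_force: 61.1
```

Call:
send_rows(targets=[[[0, 0, 0], [0.02, -0.011, 0]], [[0, 0, 0], [0.06, -0.034, 0]], [[0, 0, 0], [0.11, -0.062, 0]], [[0, 0, 0], [0.17, -0.097, 0]], [[0, 0, 0], [0.23, -0.131, 0]], [[0, 0, 0], [0.29, -0.165, 0]], [[0, 0, 0], [0.35, -0.199, 0]], [[0, 0, 0], [0.4, -0.227, 0]], [[0, 0, 0], [0.425, -0.241, 0]], [[0, 0, 0], [0.435, -0.247, 0]]])

```text
time_s: 7.25
tool_pos: [479.6, -48.7, 336.9]
eef_rot: [0.359, -0.59, 0.71, -0.135]
contact_force: [0.5, 0.3, -1.3]
grip_width: 43.6
grip_force: 61.3
```

Run:
```python
from h import *
st(); s=sensors.sense(); print(np.degrees(np.arccos(-rot(s['eef_rot']).as_matrix()[2,2])))
A=imaging.get_image('side');B=imaging.get_image('wrist')
C=np.zeros((580,640,3),np.uint8); C[:290]=A[:290]; C[290:]=B[110:]
cv2.imwrite('pics/tip.png',C)
```

```text
7.25 [479.6 -48.7 336.9] [[-0.046, -0.741, 0.67], [-0.935, 0.267, 0.232], [-0.35, -0.616, -0.706]] [ 0.3  -0.93 -0.57 -0.03 -1.14 -0.48] [ 0.5  0.3 -1.3] 43.590465664776914 61.25072479248047
45.11886051793026
```

View pics/tip.png

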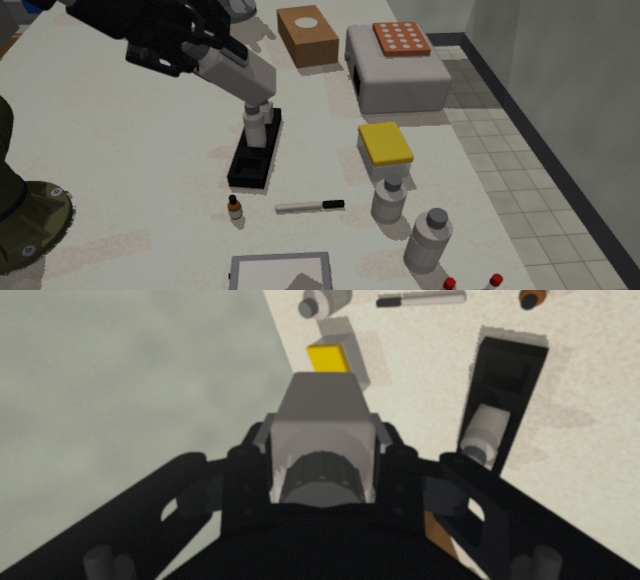

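The wrist view shows the bottle unchanged in the grip, tilted 45°, and the side view (235,75) shows it high and clear. I'll hold for two calls, then bring it upright.

Call:
send_rows(targets=[[[0, 0, 0], [0, 0, 0]], [[0, 0, 0], [0, 0, 0]], [[0, 0, 0], [0, 0, 0]], [[0, 0, 0], [0, 0, 0]], [[0, 0, 0], [0, 0, 0]], [[0, 0, 0], [0, 0, 0]], [[0, 0, 0], [0, 0, 0]], [[0, 0, 0], [0, 0, 0]], [[0, 0, 0], [0, 0, 0]], [[0, 0, 0], [0, 0, 0]]])

```text
time_s: 8.35
tool_pos: [480.2, -49.2, 337.4]
eef_rot: [0.358, -0.59, 0.711, -0.135]
contact_force: [-0.2, -0.6, -1.6]
grip_width: 43.1
grip_force: 61.2
```

Call:
send_rows(targets=[[[0, 0, 0], [0, 0, 0]], [[0, 0, 0], [0, 0, 0]], [[0, 0, 0], [0, 0, 0]], [[0, 0, 0], [0, 0, 0]], [[0, 0, 0], [0, 0, 0]], [[0, 0, 0], [0, 0, 0]], [[0, 0, 0], [0, 0, 0]], [[0, 0, 0], [0, 0, 0]], [[0, 0, 0], [0, 0, 0]], [[0, 0, 0], [0, 0, 0]]])

```text
time_s: 9.35
tool_pos: [480.2, -49.2, 337.3]
eef_rot: [0.358, -0.59, 0.711, -0.135]
contact_force: [0.1, 0.7, -1.2]
grip_width: 43.4
grip_force: 61.2
```

Call:
send_rows(targets=[[[0, 0, 0], [-0.02, 0.011, 0]], [[0, 0, 0], [-0.06, 0.034, 0]], [[0, 0, 0], [-0.11, 0.062, 0]], [[0, 0, 0], [-0.17, 0.097, 0]], [[0, 0, 0], [-0.23, 0.131, 0]], [[0, 0, 0], [-0.29, 0.165, 0]], [[0, 0, 0], [-0.35, 0.199, 0]], [[0, 0, 0], [-0.4, 0.227, 0]], [[0, 0, 0], [-0.425, 0.241, 0]], [[0, 0, 0], [-0.435, 0.247, 0]]])

```text
time_s: 10.35
tool_pos: [481.1, -48.8, 336.1]
eef_rot: [-0.002, -0.639, 0.769, 0.001]
contact_force: [-0.4, -0.8, -1.1]
grip_width: 43.2
grip_force: 61.2
```

Run:
```python
from h import *
st()
s=sensors.sense()
R1=down(-10.57-180)
plan([510,-206,167],R1)
# refine the panel centre from the side view
im=cv2.imread('pics/side0.png'); g=cv2.cvtColor(im,cv2.COLOR_BGR2GRAY)
m=np.zeros_like(g); m[240:365,215:345]=((g<125)*255)[240:365,215:345]
n,l,S,_=cv2.connectedComponentsWithStats(m); k=1+S[1:,4].argmax()
P=np.array([onz('side',u,v,25)[:2] for v,u in np.argwhere(l==k)],np.float32); print(cv2.minAreaRect(P))
fill=np.zeros_like(g); cs,_=cv2.findContours((l==k).astype(np.uint8),cv2.RETR_CCOMP,2)
w=sorted(cs,key=cv2.contourArea)[-2]; print('window',cv2.minAreaRect(np.array([onz('side',*c[0],25)[:2] for c in w],np.float32)))
t=cv2.cvtColor(cv2.imread('pics/top0.png'),cv2.COLOR_BGR2GRAY)
m=np.zeros_like(t); m[170:258,338:428]=((t<92)*255)[170:258,338:428]
cs,_=cv2.findContours(m,cv2.RETR_CCOMP,2); 
for w in sorted(cs,key=cv2.contourArea)[-2:]: print('top',cv2.minAreaRect(np.array([onz('top',*c[0],25)[:2] for c in w],np.float32)))
```

```text
10.35 [481.1 -48.8 336.1] [[-0.184, -0.983, -0.003], [-0.983, 0.184, -0.001], [0.002, 0.003, -1.0]] [ 0.32 -0.23  0.03 -0.   -1.83 -0.5 ] [-0.4 -0.8 -1.1] 43.18044002902394 61.199480295181274
shift [ 0.745 -0.289  0.846] turn [ 0.002 -0.001 -0.   ]
((512.2822265625, -213.35488891601562), (185.73272705078125, 173.3060760498047), 88.28794860839844)
window ((512.8154296875, -201.9424591064453), (143.0557861328125, 143.03375244140625), 88.24869537353516)
top ((511.2962646484375, -204.95480346679688), (144.42193603515625, 141.28155517578125), 88.5547866821289)
top ((509.6650390625, -206.30813598632812), (176.10940551757812, 175.84356689453125), 89.20767974853516)
```

Call:
send_rows(targets=[[[0.03, -0.01, 0], [0, 0, 0]], [[0.09, -0.04, 0], [0, 0, 0]], [[0.18, -0.07, 0], [0, 0, 0]], [[0.28, -0.11, 0], [0, 0, 0]], [[0.38, -0.15, 0], [0, 0, 0]], [[0.48, -0.19, 0], [0, 0, 0]], [[0.58, -0.23, 0], [0, 0, 0]], [[0.67, -0.265, 0], [0, 0, 0]], [[0.715, -0.285, 0], [0.001, 0, 0]], [[0.732, -0.29, 0], [0.002, 0, 0]]])

```text
time_s: 11.35
tool_pos: [510.0, -204.8, 337.6]
eef_rot: [0.001, -0.638, 0.77, -0.002]
contact_force: [0.4, 0.8, -1.5]
grip_width: 43.6
grip_force: 61.2
```

Call:
send_rows(targets=[[[0, 0, 0.04], [0, 0, 0]], [[0, 0, 0.12], [0, 0, 0]], [[0, 0, 0.22], [0, 0, 0]], [[0, 0, 0.34], [0, 0, 0]], [[0, 0, 0.46], [0, 0, 0]], [[0, 0, 0.58], [0, 0, 0]], [[0, 0, 0.69], [0, 0, 0]], [[0, 0, 0.78], [0, 0, 0]], [[0, 0, 0.83], [0, 0, 0]], [[0, 0, 0.845], [0, 0, 0]]])

```text
time_s: 12.35
tool_pos: [510.3, -203.2, 167.1]
eef_rot: [0.001, -0.639, 0.769, -0.001]
contact_force: [0.8, -0.7, -0.9]
grip_width: 43.6
grip_force: 61.2
```

Run:
```python
from h import *
st(); A=imaging.get_image('side'); cv2.imwrite('pics/end.png',A)
plan([511.5,-203.5,167],down(-10.57-180))
for z in (115,205): print(proj('side',[511.5,-204.5,z]))
```

```text
12.35 [ 510.3 -203.2  167.1] [[-0.183, -0.983, 0.002], [-0.983, 0.183, -0.0], [-0.0, -0.002, -1.0]] [-0.01 -0.09 -0.16  0.   -1.5  -0.17] [ 0.8 -0.7 -0.9] 43.57376042658873 61.23440980911255
shift [-0.001 -0.005  0.003] turn [-0.002 -0.     0.   ]
[275.24335681 269.07642231]
[270.29921255 232.1271002 ]
```

View pics/end.png

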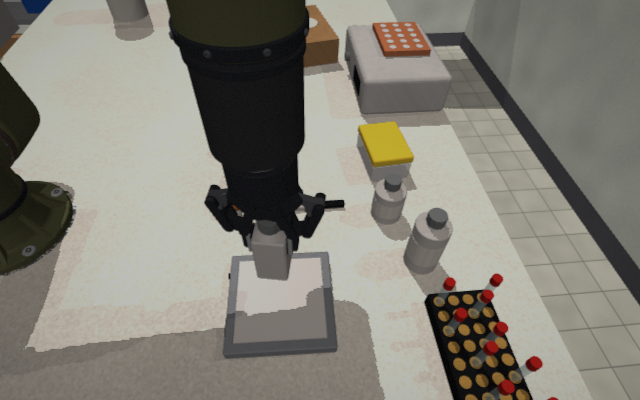

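The bottle hangs upright with its underside near (273,275), matching the predicted centre (275,269) at 90 mm above the panel. I'll let it settle, then hand in.

Call:
send_rows(targets=[[[0, 0, 0], [0, 0, 0]], [[0, 0, 0], [0, 0, 0]], [[0, 0, 0], [0, 0, 0]], [[0, 0, 0], [0, 0, 0]], [[0, 0, 0], [0, 0, 0]], [[0, 0, 0], [0, 0, 0]], [[0, 0, 0], [0, 0, 0]], [[0, 0, 0], [0, 0, 0]], [[0, 0, 0], [0, 0, 0]], [[0, 0, 0], [0, 0, 0]]])

```text
time_s: 13.4
tool_pos: [510.8, -203.9, 168.3]
eef_rot: [0.001, -0.639, 0.769, -0.001]
contact_force: [-0.3, 0.1, -0.8]
grip_width: 43.5
grip_force: 61.2
```

```bash
python3 -c "
from workcell import workorder
print(workorder.job_done())"
```

```text
the job is handed in; nothing more can be done
None
```

The tall square bottle was lifted out of the rack, tipped to 45° for about 2 s and brought upright, and it is now held still about 90 mm above the middle of the light panel; the job was handed in at 13.4 s, with no verdict returned.

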